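# Clip down the lid of a vial case

### The job

The lid is lying on the white vial case: fold its four clips over the lid's rim and press each until it snaps fully home. Work in opposite-corner order - any corner first, then the one diagonally across, then the other two - so that the lid seals evenly. Press no harder than a clip needs (they crack at about 20 N), do not shift the lid, and leave everything else on the bench where it is.

Things in the scene. Friction and masses are not known exactly. Their poses are not given: they have to be found in the camera images.
- case: white open-topped case, amber vials inside, fixed to the bench: 180 mm along its x, 156 along its y, walls 70 high. Origin: centre of its underside, z up. Clips hinge on brackets along its two long sides, hinge axes parallel to case x at x = +-55, y = +-90 mm. Brackets are screwed on in slots: each hinge's height differs, 85 to 95 mm above the bench, and is not measured: feel for it.
- lid: loose lid (0.35 kg) lying in place on the case: clear plate 172 x 148 x 4 mm with a grey rim 10 mm high on its top and a low bar grip (68 mm along x, 14 mm wide) on the middle whose top is 21 mm above the origin. Origin at the centre of the plate's underside, 70 mm above the bench; axes as the case's.
- clip_1 (a joint): hinge angle of the grey flap clip at the case's -x, -y corner, diagonally opposite clip_3. 0 = home, flat over the lid's rim, pointing inward; 1.57 = upright; 2.1 = stop, leaning outward. Flap 48 mm long from the hinge, 36 wide, 4 thick (its top 4 mm above the hinge axis when home). Swings freely, stays where left, even part-way; resists over the last 10 mm of its tip's travel (6 to 10 N near the tip), snaps, then meets a hard stop.
- clip_2 (a joint): hinge angle of the grey flap clip at the case's +x, -y corner, diagonally opposite clip_4. 0 = home, flat over the lid's rim, pointing inward; 1.57 = upright; 2.1 = stop, leaning outward. Flap 48 mm long from the hinge, 36 wide, 4 thick (its top 4 mm above the hinge axis when home). Swings freely, stays where left, even part-way; resists over the last 10 mm of its tip's travel (6 to 10 N near the tip), snaps, then meets a hard stop.
- clip_3 (a joint): hinge angle of the grey flap clip at the case's +x, +y corner, diagonally opposite clip_1. 0 = home, flat over the lid's rim, pointing inward; 1.57 = upright; 2.1 = stop, leaning outward. Flap 48 mm long from the hinge, 36 wide, 4 thick (its top 4 mm above the hinge axis when home). Swings freely, stays where left, even part-way; resists over the last 10 mm of its tip's travel (6 to 10 N near the tip), snaps, then meets a hard stop.
- clip_4 (a joint): hinge angle of the grey flap clip at the case's -x, +y corner, diagonally opposite clip_2. 0 = home, flat over the lid's rim, pointing inward; 1.57 = upright; 2.1 = stop, leaning outward. Flap 48 mm long from the hinge, 36 wide, 4 thick (its top 4 mm above the hinge axis when home). Swings freely, stays where left, even part-way; resists over the last 10 mm of its tip's travel (6 to 10 N near the tip), snaps, then meets a hard stop.
- beaker: small glass beaker, 64 mm across, 60 mm high, beside the case; leave alone. Origin: centre of its underside.
- vial: loose amber vial with a white cap, 28 mm across, 45 mm high; leave alone. Origin: centre of its underside.
- spatula: steel spatula, 170 mm long, lying flat beside the case; leave alone. Origin: about its middle, at its underside.
- weight: brass balance weight, 38 mm across, 40 mm high, beyond the case; leave alone. Origin: centre of its underside.
- reagent_a: amber reagent bottle, 90 mm across, 200 mm high; leave alone. Origin: centre of its underside.
- reagent_b: amber reagent bottle, 90 mm across, 200 mm high; leave alone. Origin: centre of its underside.
- cap_tray: open white tray, 120 x 90 x 35 mm; leave alone. Origin: centre of its underside.
- vial_rack: black rack with clear vials, 160 x 80 mm, 68 mm high; leave alone. Origin: centre of its underside.
There are look-alikes about, which are no part of the job. Several things have the shape of the lid; the one meant has the colours described above.

How it is judged (in metres and radians):
On the way, in this order (a step that is already met when the one before it is completed fails the run):
1. one clip is snapped home while the other three stand open (((value of joint clip_1 below 0.05 rad and value of joint each of clip_2, clip_3, clip_4 above 0.15 rad) or (value of joint clip_2 below 0.05 rad and value of joint each of clip_1, clip_3, clip_4 above 0.15 rad) or (value of joint clip_3 below 0.05 rad and value of joint each of clip_1, clip_2, clip_4 above 0.15 rad) or (value of joint clip_4 below 0.05 rad and value of joint each of clip_1, clip_2, clip_3 above 0.15 rad))), for 0.2 s.
2. the clip diagonally across is snapped home too, the other two still open (((value of joint each of clip_1, clip_3 below 0.05 rad and value of joint each of clip_2, clip_4 above 0.15 rad) or (value of joint each of clip_2, clip_4 below 0.05 rad and value of joint each of clip_1, clip_3 above 0.15 rad))), for 0.2 s.
3. a third clip is snapped home while the fourth stands open (((value of joint clip_1 above 0.15 rad and value of joint each of clip_2, clip_3, clip_4 below 0.05 rad) or (value of joint clip_2 above 0.15 rad and value of joint each of clip_1, clip_3, clip_4 below 0.05 rad) or (value of joint clip_3 above 0.15 rad and value of joint each of clip_1, clip_2, clip_4 below 0.05 rad) or (value of joint clip_4 above 0.15 rad and value of joint each of clip_1, clip_2, clip_3 below 0.05 rad))), for 0.2 s.
At the end, for the whole second after the job is handed in: All four clips are snapped home (each hinge angle under 0.05 rad), having been closed in opposite-corner order, and the lid still lies flat on the case (origin within 6 mm of the case's centre, 67 to 73 mm up, tilt under 0.03 rad) (value of joint each of clip_1, clip_2, clip_3, clip_4 below 0.05 rad and z of lid in the frame of case between 0.067 and 0.073 m and horizontal distance between lid and case below 0.006 m and angle between lid's own z axis and vertical below 0.03 rad); the robot touches nothing.
It fails at once if two neighbouring clips are closed before either diagonal pair is ((value of joint each of clip_1, clip_2 below 0.05 rad and not (value of joint clip_3 below 0.05 rad) and not (value of joint clip_4 below 0.05 rad)) or (value of joint each of clip_2, clip_3 below 0.05 rad and not (value of joint clip_4 below 0.05 rad) and not (value of joint clip_1 below 0.05 rad)) or (value of joint each of clip_3, clip_4 below 0.05 rad and not (value of joint clip_1 below 0.05 rad) and not (value of joint clip_2 below 0.05 rad)) or (value of joint each of clip_4, clip_1 below 0.05 rad and not (value of joint clip_2 below 0.05 rad) and not (value of joint clip_3 below 0.05 rad))).
It fails at once if the robot presses on a clip, the lid, the case or anything else with more than 20 N (contact force between any of the fingers, the arm and anything else above 20 N).
It fails at once if another thing on the bench is moved by more than 20 mm (distance of any of beaker, vial, spatula, weight, reagent_a, reagent_b, cap_tray, vial_rack from where it was at the start of the episode above 0.02 m).
It also fails if it takes over 64 s, if anything falls off the work surface, if the arm or the gripper's body presses on something with over 40 N, if the wrist force passes 120 N, or if a joint passes its speed limit or range.

### The arm

A 6-joint arm with a two-finger parallel gripper is mounted at the origin on the work surface. World frame = base frame: x ahead of the robot, y to its left, z up, the work surface at z = 0. Lengths are in mm, angles in rad, forces in N, time in s.
With the tool pointing down it reaches from about 300 to 875 mm from the base axis. Payload 6.4 kg.
Tool frame: the origin (TCP) lies at the very end of the fingers, on their centre line; the grasp point (between the pads) lies ctrl.grip_depth behind it (ctrl.grip_depth is the distance from the TCP to the grasp point, in mm); z points along the fingers, y is the direction in which the jaws open and shut (so a half turn about z gives the same grasp; the last joint's range is limited). The gripper opens to 88 mm and grips with 3 to 60 N. Pads are 18 mm wide; open, the fingers measure 123 mm over their backs; the gripper's body (75 mm by 187 mm) begins 45 mm behind the grasp point.
Start: joints at [0.982, 0.181, 1.607, -0, 1.354, -0.206], TCP at [214.763, 533.402, 204.614] pointing down, gripper open.
Joint ranges: [-2.99, 2.99], [-0.89, 2.07], [0.3, 2.58], [-1.14, 4.28], [0, 2.63], [-3.12, 3.12]. Speed limits (rad/s): [2.57, 2.57, 3.01, 3.14, 3.14, 3.14].

### API

Orientations are given as a rotation vector (axis times angle).
In Python, from station import ctrl, imaging gives the robot as it stands.
- The arm moves only by the tool arm_command, never from a script. Its argument "increments" is a list that holds one entry, the list of rows, each a list of 7 numbers: the finger opening in mm, from 0 to 88.1, then the shift along the tool's x, y, z in mm, then the turn, a rotation vector about the tool's x, y, z in degrees. In form: [[[hand, x, y, z, rx, ry, rz], ...]]. A call has 1 to 5 rows; each row is the pose to reach, as a shift and turn from the pose measured when the call began, along the tool's axes at that moment; what a row does not reach only later rows make up. A row lasts 1/10 s, in which the tool goes at most 50 mm and 8.59 degrees, less where a joint would pass 70% of its speed; a pose out of reach is approached as far as the arm can. A call with a gripper value outside its range is refused whole. The fingers move at their own pace and stop on an object; "squeeze" is the grip in N (left out, the last holds). Time passes only in rows, so rows that repeat a pose let the fingers close. It gives the time, the measured TCP pose, the force and the opening at its end, in the units of the state.
- ctrl.get_obs(): the state, without advancing time (a new reading comes with each control period).
- imaging.get_image(name): name is "scene" or "top" or "wrist"; returns a dict with "color" (384x512x3 uint8, blue, green, red), "fovy" (degrees; the focal length in pixels is half the picture's height over the tangent of half this angle, whatever the lens; pixels are square), "cx", "cy" (the principal point, pixels), "k1" (the pictures are not rectified: a ray, as slopes to the right and down, at radius r is drawn at 1 + k1 r^2 times it, then the intrinsics apply), "pose" (4x4, takes a point from camera to world coordinates); the wrist camera has in their place "mount" (4x4, takes a point from camera to tool coordinates, whose origin is the TCP and whose axes are the flange's). Camera axes: x right, y down, z forward; pixel columns grow to the right and rows downward; lengths in mm; the calibration is good to about 2 mm. A picture is of the moment at which its call begins: read the wrist's pose just before it. There is no depth.
- ctrl.close_job(): hands the job in, once; it reports no verdict.
The state is a dict: "time_s": time; "qpos": joint angles; "joint_velocities": joint speeds; "effort": joint torques, N m; "eef_pos": TCP position; "tool_rot": TCP orientation; "ft_force": force on the tool from outside, world axes, zero at the start; "moment": the same for the moment, N m; "gripper_width": finger opening in mm.
Only numpy, scipy, OpenCV 4.12 (cv2) and the standard library are available. Lean on these libraries where they do the work, as an engineer would, in place of code of your own. Each camera call takes 0.05 s, during which the arm holds its last target. There are 200 camera calls.

## Working session

There is one attempt and no reset: what is moved stays moved. The work goes in short steps, Python scripts to look and compute and a tool call to move; the robot and the scene stay as the last step left them, time stands still between calls to the robot, and variables do not carry over. Pictures are saved under pics/ and viewed, about 8 in all and at most 12, crops included, and the job is handed in when it is done.

Besides the shell and the picture viewer there is one more tool, called after "Request:" in YAML: its name, and indented under it one key for each argument. arm_command: Moves the arm, as the interface text tells. Its arguments: {"type":"object","properties":{"increments":{"type":"array"},"squeeze":{"type":"number"}},"required":["increments"]}

```bash
mkdir -p pics; cat > h.py <<'E'
import numpy as np, cv2
from station import ctrl, imaging
from scipy.spatial.transform import Rotation as R
def cam(name):
    o=ctrl.get_obs(); d=imaging.get_image(name)
    if name=='wrist':
        T=np.eye(4);T[:3,:3]=R.from_rotvec(o['tool_rot']).as_matrix();T[:3,3]=o['eef_pos'];d['pose']=T@np.array(d['mount'])
    return d
def K(d):
    f=d['color'].shape[0]/2/np.tan(np.radians(d['fovy'])/2)
    return f
def ray(d,u,v):
    f=K(d); p=np.array([(u-d['cx'])/f,(v-d['cy'])/f]); q=p.copy()
    for _ in range(20): q=p/(1+d['k1']*(q@q))
    P=np.array(d['pose']); return P[:3,3],P[:3,:3]@np.array([q[0],q[1],1])
def onz(d,u,v,z):
    o,r=ray(d,u,v); return o+r*(z-o[2])/r[2]
def proj(d,X):
    P=np.array(d['pose']); c=P[:3,:3].T@(np.array(X)-P[:3,3]); q=c[:2]/c[2]; q=q*(1+d['k1']*(q@q)); return q*K(d)+[d['cx'],d['cy']]
E
python3 - <<'E'
from h import *
o=ctrl.get_obs(); print({k:np.round(v,3) for k,v in o.items()}, ctrl.grip_depth)
for n in('scene','top'):
    d=cam(n); cv2.imwrite(f'pics/{n}1.png',d['color']); print(n,d['fovy'],d['cx'],d['cy'],d['k1'],np.round(d['pose'],3).tolist())
E
```

```text
{'time_s': np.float64(0.0), 'qpos': array([ 0.982,  0.182,  1.608,  0.   ,  1.354, -0.206]), 'joint_velocities': array([-0.001, -0.001, -0.001, -0.002,  0.002,  0.002]), 'effort': array([ 2.0000e-03, -4.3386e+01, -3.4186e+01,  7.1000e-02,  3.8000e-02,
       -0.0000e+00]), 'eef_pos': array([214.415, 532.882, 203.704]), 'tool_rot': array([-5.980e-01, -3.084e+00,  3.000e-03]), 'ft_force': array([-0.37 , -0.607, -0.863]), 'moment': array([-0.008, -0.017,  0.033]), 'gripper_width': np.float64(88.176)} 18.700000000000003
scene 54.56515513388216 254.48030893381724 194.84377415485557 0.037896394809157 [[0.479, 0.494, -0.725, 1461.771], [0.878, -0.268, 0.396, -496.3], [0.001, -0.827, -0.563, 816.605], [0.0, 0.0, 0.0, 1.0]]
top 46.200944728790496 257.2199104564439 198.04977578947737 0.054986923752833115 [[0.017, -0.993, 0.114, 348.681], [-1.0, -0.016, 0.009, -14.344], [-0.007, -0.114, -0.993, 1864.194], [0.0, 0.0, 0.0, 1.0]]
```

View pics/top1.png

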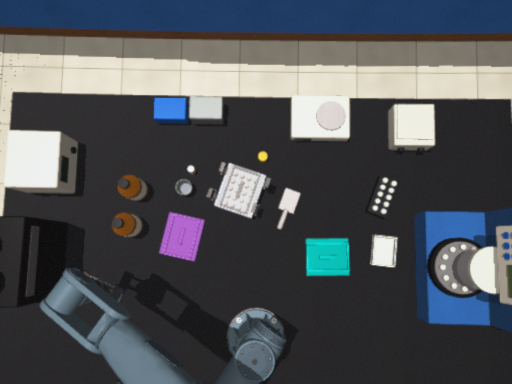

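View pics/scene1.png

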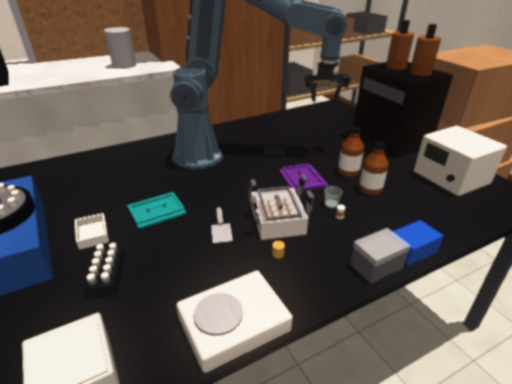

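Top view: the white case is centred at about (241,190). Dark flaps stand at about (223,168), (212,193), (267,183) and (258,210). The beaker is at (184,187) and the weight at (263,156). Next I'll compute the world pose.

```bash
python3 - <<'E'
from h import *
d=cam('top'); im=d['color']; 
for n,(u,v,z) in dict(case=(241,190,75),f1=(223,168,110),f2=(212,193,110),f3=(267,183,110),f4=(258,210,110),beaker=(184,187,60),vial=(191,169,45),spat1=(290,200,5),weight=(263,156,40)).items(): print(n,onz(d,u,v,z).round())
c=im[120:250,150:320]; cv2.imwrite('pics/top_crop.png',cv2.resize(c,None,fx=4.5,fy=4.5,interpolation=cv2.INTER_CUBIC))
hsv=cv2.cvtColor(im,cv2.COLOR_BGR2HSV); m=((hsv[...,2]>120)&(hsv[...,1]<60)).astype(np.uint8)[150:225,205:275]
m=cv2.morphologyEx(m,cv2.MORPH_CLOSE,np.ones((5,5)))
cs,_=cv2.findContours(m,0,2); k=max(cs,key=cv2.contourArea)+[205,150]; r=cv2.minAreaRect(k); b=cv2.boxPoints(r); print(r,b)
W=np.array([onz(d,*p,70)[:2] for p in b]); print(W.round(1),W.mean(0),np.linalg.norm(np.diff(W,axis=0),axis=1), np.degrees(np.arctan2(*(W[1]-W[0])[::-1])))
E
```

```text
case [586.  67.  75.]
f1 [668. 138. 110.]
f2 [567. 179. 110.]
f3 [610. -37. 110.]
f4 [503.  -3. 110.]
beaker [596. 298.  60.]
vial [673. 275.  45.]
spat1 [ 556. -135.    5.]
weight [733. -20.  40.]
((239.04953002929688, 189.6902313232422), (50.92021179199219, 45.831825256347656), 19.09349250793457) [[207.49405 203.01718]
 [222.48611 159.70676]
 [270.605   176.36328]
 [255.61295 219.6737 ]]
[[531.7 200. ]
 [709.  144.4]
 [643.7 -51.4]
 [467.9   6.1]] [588.06197652  74.76138008] [185.82322221 206.39032359 184.9793616 ] -17.423068793774096
```

View pics/top_crop.png

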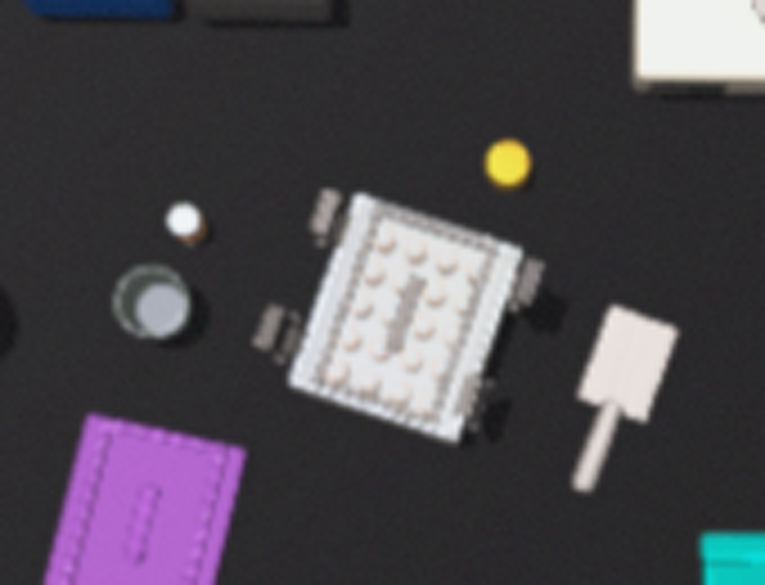

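```bash
cat >> h.py <<'E'
def tgt(p,yaw):  # tool y along direction yaw (deg), z down
    y=np.array([np.cos(np.radians(yaw)),np.sin(np.radians(yaw)),0]); z=np.array([0,0,-1.]); 
    return np.array(p,float),np.stack([np.cross(y,z),y,z],1)
def inc(p,yaw):
    o=ctrl.get_obs(); R0=R.from_rotvec(o['tool_rot']).as_matrix(); p,Rt=tgt(p,yaw)
    return (R0.T@(p-o['eef_pos'])).round(1), np.degrees(R.from_matrix(R0.T@Rt).as_rotvec()).round(1)
E
python3 - <<'E'
from h import *
o=ctrl.get_obs(); print(R.from_rotvec(o['tool_rot']).as_matrix().round(3))
for y in(-18,162): print(inc((214,533,340),y),inc((586,70,340),y))
d=imaging.get_image('wrist'); print(d['fovy'],d['cx'],d['cy'],d['k1'],np.round(d['mount'],2))
E
```

```text
[[-0.928  0.374 -0.001]
 [ 0.374  0.928 -0.001]
 [ 0.    -0.001 -1.   ]]
(array([   0.5,   -0.4, -136.1]), array([-0.1,  0. , 86.1])) (array([-517.5, -290.9, -135.9]), array([-0.1,  0. , 86.1]))
(array([   0.5,   -0.4, -136.1]), array([ -0. ,  -0.1, -93.9])) (array([-517.5, -290.9, -135.9]), array([ -0. ,  -0.1, -93.9]))
69.79532453945166 257.9215913444913 192.13734741157398 0.004745979913838087 [[   0.     -0.95   -0.3    79.32]
 [   1.      0.     -0.      0.77]
 [   0.     -0.3     0.95 -178.86]
 [   0.      0.      0.      1.  ]]
```

Request:
arm_command:
  increments:
    - [[0, 0, 0, -136, 0, 0, 43], [0, 0, 0, -136, 0, 0, 43], [0, 0, 0, -136, 0, 0, 43], [0, 0, 0, -136, 0, 0, 43], [0, 0, 0, -136, 0, 0, 43]]

```text
time_s: 0.7
eef_pos: [215.0, 533.8, 341.9]
tool_rot: [1.694, 2.646, 0.003]
ft_force: [0.0, -0.6, -0.2]
gripper_width: 50.1
```

```bash
python3 -c "
from h import *
print(ctrl.get_obs()['eef_pos'],inc((590,75,340),-18))"
```

```text
[214.95922061 533.76981624 341.86383933] (array([-573.6,  148.6,    1.5]), array([ 0.1, -0.1, 42.7]))
```

Request:
arm_command:
  increments:
    - [[0, -573, 148, 0, 0, 0, 43], [0, -573, 148, 0, 0, 0, 43], [0, -573, 148, 0, 0, 0, 43], [0, -573, 148, 0, 0, 0, 43], [0, -573, 148, 0, 0, 0, 43]]

```text
time_s: 1.2
eef_pos: [373.6, 338.1, 340.7]
tool_rot: [-2.544, -1.842, -0.003]
ft_force: [-0.1, 0.2, 0.6]
gripper_width: 10.2
```

```bash
python3 -c "
from h import *
print(ctrl.get_obs()['eef_pos'],inc((590,75,340),-18))"
```

```text
[373.63308572 338.07078176 340.65489528] (array([-182.3,  287.7,    0.4]), array([ 0. , -0.1, -0.2]))
```

Request:
arm_command:
  increments:
    - [[0, -182, 288, 0, 0, 0, 0], [0, -182, 288, 0, 0, 0, 0], [0, -182, 288, 0, 0, 0, 0], [0, -182, 288, 0, 0, 0, 0], [0, -182, 288, 0, 0, 0, 0]]

```text
time_s: 1.7
eef_pos: [532.6, 144.7, 340.5]
tool_rot: [-2.544, -1.841, -0.004]
ft_force: [-0.2, 1.0, -0.0]
gripper_width: 0.3
```

```bash
python3 -c "
from h import *
print(ctrl.get_obs()['eef_pos'],inc((590,75,340),-18))"
```

```text
[532.58857909 144.74346274 340.46697395] (array([-48.3,  76.3,   0.4]), array([ 0. , -0.1, -0.2]))
```

Request:
arm_command:
  increments:
    - [[0, -48, 76, 0, 0, 0, 0], [0, -48, 76, 0, 0, 0, 0], [0, -48, 76, 0, 0, 0, 0]]

```text
time_s: 2.0
eef_pos: [591.8, 70.8, 338.9]
tool_rot: [-2.55, -1.834, -0.001]
ft_force: [0.2, -0.1, -0.7]
gripper_width: 0.4
```

```bash
python3 -c "
from h import *
d=cam('wrist'); cv2.imwrite('pics/w1.png',cv2.resize(d['color'],None,fx=1.5,fy=1.5)); print(ctrl.get_obs()['eef_pos'])
import pickle; pickle.dump(d,open('w1.pkl','wb'))"
```

```text
[590.46793137  73.19914504 339.14749864]
```

View pics/w1.png

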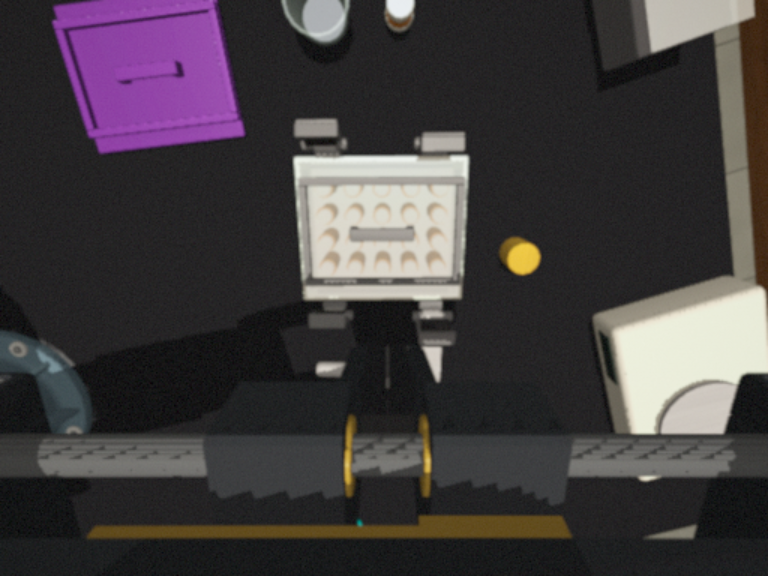

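```bash
python3 - <<'E'
from h import *; import pickle
d=pickle.load(open('w1.pkl','rb')); im=d['color']
P=[onz(d,u/1.5,v/1.5,z) for u,v,z in [(294,156,70),(468,155,70),(462,299,70),(303,299,70),(350,234,91),(414,234,91)]]
P=np.array(P); print(P.round(1)); print(np.linalg.norm(np.diff(P[:4],axis=0),axis=1), P[:4].mean(0), P[4:].mean(0))
for a,b in((0,1),(3,2),(4,5)): print(np.degrees(np.arctan2(*(P[b]-P[a])[[1,0]])))
m=(im.min(2)>150).astype(np.uint8); m[:95]=0;m[205:]=0;m[:,:180]=0;m[:,320:]=0
m=cv2.morphologyEx(m,cv2.MORPH_CLOSE,np.ones((15,15)));cs,_=cv2.findContours(m,0,2);k=max(cs,key=cv2.contourArea)
print((cv2.approxPolyDP(cv2.convexHull(k),4,True)[:,0]*1.5).tolist())
# tops of flaps, displayed px, upright tip guess z=138
c=np.array([0,0])
for u,v in [(316,128),(441,141),(330,319),(437,328)]: print(onz(d,u/1.5,v/1.5,130).round())
big=cv2.resize(im[70:260,180:330],None,fx=4,fy=4,interpolation=cv2.INTER_CUBIC)[:600]
cv2.imwrite('pics/w1c.png',big)
E
```

```text
[[525.9 177.4  70. ]
 [696.4 121.3  70. ]
 [648.9 -28.6  70. ]
 [475.9  29.4  70. ]
 [555.8  85.8  91. ]
 [619.   64.7  91. ]]
[179.55368013 157.21757248 182.46065874] [586.77840558  74.8715672   70.        ] [587.41917282  75.24932819  91.        ]
-18.19110604507241
-18.50263473661577
-18.50363349582966
[[462.0, 142.5], [457.5, 295.5], [306.0, 297.0], [295.5, 156.0]]
[565. 189. 130.]
[666. 144. 130.]
[513.  17. 130.]
[612. -27. 130.]
```

View pics/w1c.png

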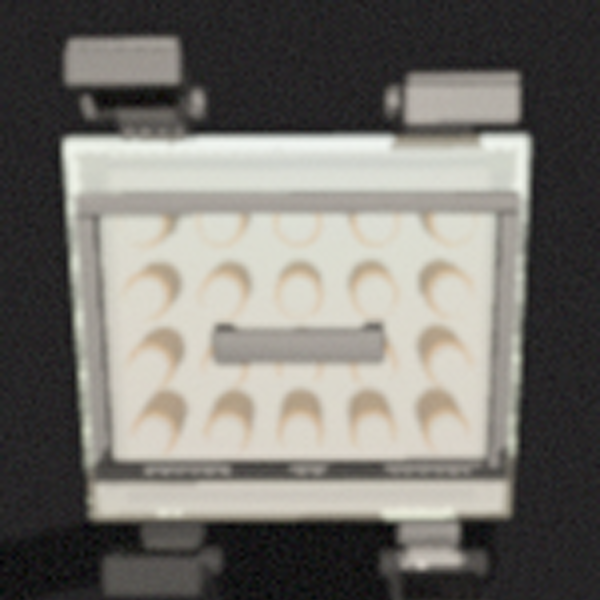

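Case corners measure 180×157 mm (180×156 expected). The centre is (587, 75) and the yaw is -18.4°, with the bar grip agreeing. The flaps stand upright or leaning outward. Start with clip_3 (+x,+y).

```bash
cat >> h.py <<'E'
YAW=-18.4; C=np.array([587.,75.]); a=np.radians(YAW)
def W(x,y,z): return np.r_[C+x*np.array([np.cos(a),np.sin(a)])+y*np.array([-np.sin(a),np.cos(a)]),z]
def case():
    o=ctrl.get_obs(); v=o['eef_pos'][:2]-C; c,s=np.cos(a),np.sin(a)
    return np.array([v@[c,s],v@[-s,c],o['eef_pos'][2]]).round(1), o['ft_force'].round(2), o['time_s']
E
python3 -c "
from h import *
print(case(),inc(W(55,155,200),YAW),inc(W(55,155,112),YAW))"
```

```text
(array([  3.9,  -0.6, 339.1]), array([-0.39,  0.5 ,  0.61]), 2.05) (array([155.4,  51.2, 139.4]), array([-0.1, -0.1, -0. ])) (array([155.2,  51.3, 227.4]), array([-0.1, -0.1, -0. ]))
```

Request:
arm_command:
  increments:
    - [[0, 155, 51, 60, 0, 0, 0], [0, 155, 51, 120, 0, 0, 0], [0, 155, 51, 139, 0, 0, 0], [0, 155, 51, 139, 0, 0, 0], [0, 155, 51, 139, 0, 0, 0]]

```text
time_s: 2.55
eef_pos: [685.0, 208.4, 194.6]
tool_rot: [-2.54, -1.838, 0.008]
ft_force: [-0.9, -0.2, -1.3]
gripper_width: 0.3
```

```bash
python3 -c "
from h import *
print(case(),inc(W(55,155,112),YAW))"
```

```text
(array([ 50.9, 157.5, 194.6]), array([-0.88, -0.22, -1.28]), 2.55) (array([-2.4,  4.8, 82.5]), array([-0.5,  0. ,  0.2]))
```

Request:
arm_command:
  increments:
    - [[0, -2, 4, 40, 0, 0, 0], [0, -2, 4, 75, 0, 0, 0], [0, -2, 4, 82, 0, 0, 0], [0, -2, 4, 82, 0, 0, 0]]

```text
time_s: 2.95
eef_pos: [685.9, 206.3, 111.5]
tool_rot: [-2.538, -1.838, 0.013]
ft_force: [-0.7, -1.6, 0.5]
gripper_width: 0.7
```

```bash
python3 -c "
from h import *
print(case(),inc(W(55,74,112),YAW),inc(W(55,56,106),YAW))"
```

```text
(array([ 52.3, 155.8, 111.5]), array([-0.74, -1.63,  0.51]), 2.95) (array([-81.8,   2.3,  -0.4]), array([-0.7,  0.1,  0.2])) (array([-99.8,   2.3,   5.6]), array([-0.7,  0.1,  0.2]))
```

Request:
arm_command:
  increments:
    - [[0, -10, 2, 0, 0, 0, 0], [0, -20, 2, 0, 0, 0, 0], [0, -30, 2, 0, 0, 0, 0], [0, -38, 2, 0, 0, 0, 0], [0, -46, 2, 0, 0, 0, 0]]

```text
time_s: 3.45
eef_pos: [673.5, 160.9, 112.4]
tool_rot: [-2.539, -1.837, 0.011]
ft_force: [0.8, 0.4, -0.1]
gripper_width: 0.3
```

Request:
arm_command:
  increments:
    - [[0, -8, 0, 0, 0, 0, 0], [0, -16, 0, 0, 0, 0, 0], [0, -24, 0, 0, 0, 0, 0], [0, -32, 0, 0, 0, 0, 0], [0, -36, 0, 0, 0, 0, 0]]

```text
time_s: 3.95
eef_pos: [662.0, 125.9, 112.4]
tool_rot: [-2.539, -1.837, 0.011]
ft_force: [-0.2, -0.7, -0.5]
gripper_width: 0.2
```

```bash
python3 -c "
from h import *
print(case(),inc(W(55,74,112),YAW),inc(W(55,56,106),YAW))"
```

```text
(array([ 55.1,  71.9, 112.4]), array([-0.25, -0.73, -0.48]), 3.95) (array([ 2.1, -0.1,  0.4]), array([-0.6,  0.1,  0.2])) (array([-15.9,  -0.1,   6.4]), array([-0.6,  0.1,  0.2]))
```

Request:
arm_command:
  increments:
    - [[0, -5, 0, 2, 0, 0, 0], [0, -10, 0, 4, 0, 0, 0], [0, -16, 0, 6, 0, 0, 0], [0, -16, 0, 6, 0, 0, 0]]

```text
time_s: 4.35
eef_pos: [656.4, 110.0, 105.8]
tool_rot: [-2.539, -1.836, 0.013]
ft_force: [-0.4, 0.5, 0.1]
gripper_width: 0.4
```

```bash
python3 -c "
from h import *
d=cam('scene');cv2.imwrite('pics/s2.png',cv2.resize(d['color'][140:260,200:380],None,fx=4,fy=4,interpolation=cv2.INTER_CUBIC)); print(case())"
```

```text
(array([ 54.9,  55.5, 106. ]), array([ 0.3 ,  0.17, -0.12]), 4.4)
```

View pics/s2.png

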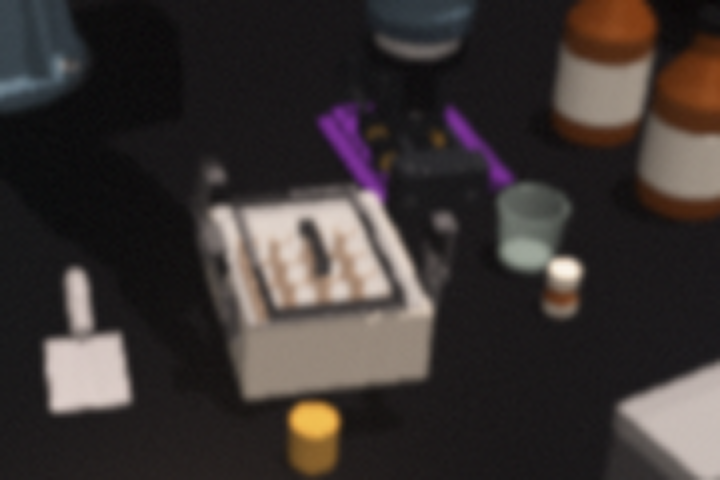

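```bash
python3 -c "
from h import *
d=cam('scene')
for p in [(55,55.5,106),(55,90,90),(-55,90,90),(55,-90,90),(-55,-90,90),(90,78,70),(-90,78,70),(90,-78,70)]: print(p,(4*(proj(d,W(*p))-[200,140])).round())
cv2.imwrite('pics/s3.png',cv2.resize(d['color'][:300,150:450],None,fx=2,fy=2)); print(case())"
```

```text
(55, 55.5, 106) [396. 252.]
(55, 90, 90) [435. 263.]
(-55, 90, 90) [398. 192.]
(55, -90, 90) [222. 286.]
(-55, -90, 90) [199. 212.]
(90, 78, 70) [431. 309.]
(-90, 78, 70) [373. 191.]
(90, -78, 70) [244. 330.]
(array([ 55. ,  55.8, 106.2]), array([-0.02,  0.41, -0.07]), 4.45)
```

View pics/s3.png

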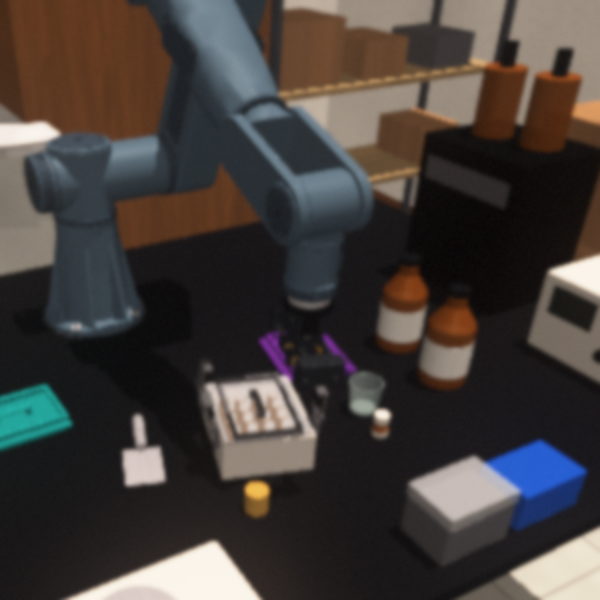

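```bash
python3 -c "
from h import *
o=ctrl.get_obs(); print(o['qpos'].round(3),o['eef_pos'])
d=cam('scene')
for z in (106,125,170,250,300,350): print(z,(4*(proj(d,W(55,55.8,z))-[200,140])).round(), (2*(proj(d,W(55,55.8,z))-[150,0])).round())
w=cam('wrist'); cv2.imwrite('pics/w2.png',cv2.resize(w['color'],None,fx=1.5,fy=1.5)); print((1.5*proj(w,o['eef_pos'])).round())
t=cam('top'); cv2.imwrite('pics/t2.png',np.hstack([cv2.resize(t['color'][120:250,150:320],None,fx=4,fy=4)])); print((4*(proj(t,o['eef_pos'])-[150,120])).round())
"
```

```text
[-0.012  0.479  1.429  0.002  1.245  0.306] [656.83899624 110.59968128 106.22653638]
106 [396. 252.] [298. 406.]
125 [398. 233.] [299. 396.]
170 [402. 186.] [301. 373.]
250 [409.  99.] [305. 329.]
300 [414.  41.] [307. 300.]
350 [419. -21.] [310. 270.]
[388. 334.]
[320. 204.]
```

View pics/w2.png

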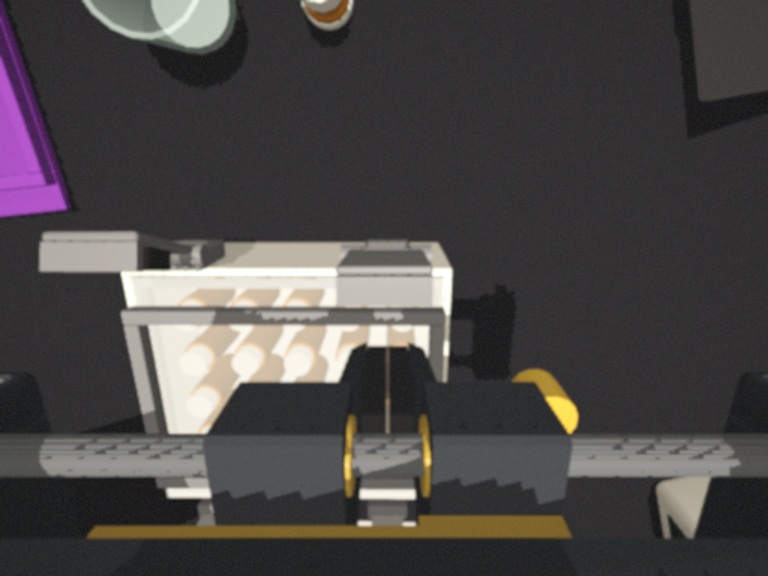

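```bash
python3 - <<'E'
from h import *
w=cam('wrist'); s=cam('scene')
for p in [(37,90,90),(73,90,90),(37,42,94),(73,42,94),(37,46,106),(37,65,118),(73,65,118),(37,90,138),(73,90,138),(90,78,70),(86,74,70),(86,74,84),(-86,74,84)]:
    print(p,(1.5*proj(w,W(*p))).round(),(4*(proj(s,W(*p))-[200,140])).round())
cv2.imwrite('pics/s4.png',cv2.resize(s['color'][160:230,255:355],None,fx=8,fy=8,interpolation=cv2.INTER_CUBIC))
E
```

```text
(37, 90, 90) [351. 255.] [428. 251.]
(73, 90, 90) [425. 256.] [441. 276.]
(37, 42, 94) [352. 349.] [373. 253.]
(73, 42, 94) [423. 349.] [385. 278.]
(37, 46, 106) [350. 353.] [379. 241.]
(37, 65, 118) [346. 326.] [402. 226.]
(73, 65, 118) [428. 326.] [414. 251.]
(37, 90, 138) [339. 285.] [433. 203.]
(73, 90, 138) [435. 285.] [446. 228.]
(90, 78, 70) [453. 269.] [431. 309.]
(86, 74, 70) [445. 276.] [425. 307.]
(86, 74, 84) [449. 284.] [426. 293.]
(-86, 74, 84) [112. 282.] [371. 181.]
```

View pics/s4.png

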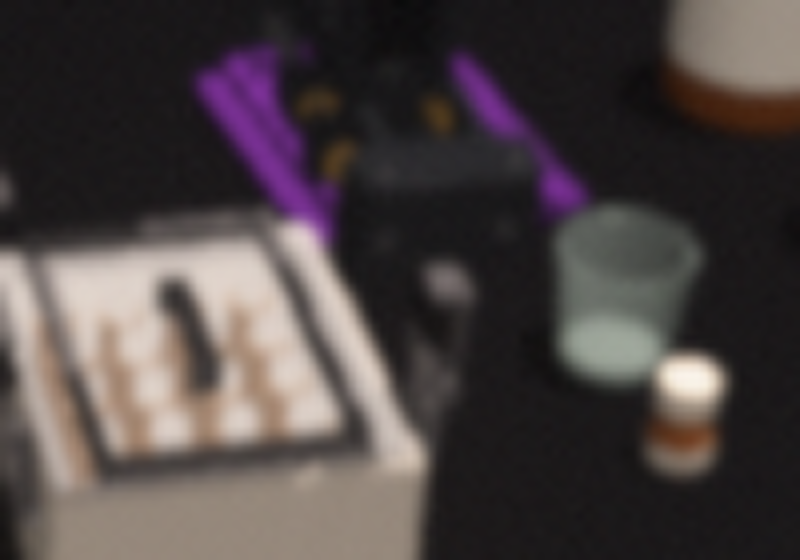

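```bash
python3 - <<'E'
from h import *
s=cam('scene'); n=cv2.resize(s['color'][140:260,200:380],None,fx=4,fy=4,interpolation=cv2.INTER_CUBIC)
a=cv2.imread('pics/s2.png'); print(np.abs(a.astype(int)-n).mean(), np.abs(cv2.GaussianBlur(a,(9,9),3).astype(int)-cv2.GaussianBlur(n,(9,9),3)).max(), case())
for p in [(52,156,112),(52,156,195),(55,56,106),(55,120,106),(-40,156,176),(140,156,176),(-40,56,170),(145,56,170)]: print(p,(8*(proj(s,W(*p))-[255,160])).round())
E
```

```text
1.0387692901234569 26 (array([ 55.1,  56.1, 106.4]), array([ 0.11, -0.66,  0.52]), 4.75)
(52, 156, 112) [585. 303.]
(52, 156, 195) [608. 132.]
(55, 56, 106) [353. 344.]
(55, 120, 106) [502. 328.]
(-40, 156, 176) [529.  60.]
(140, 156, 176) [683. 295.]
(-40, 56, 170) [302.  93.]
(145, 56, 170) [431. 342.]
```

View pics/t2.png

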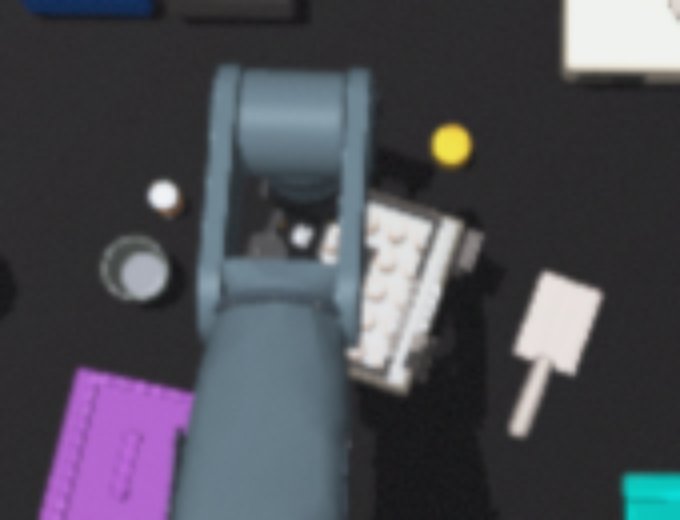

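```bash
python3 - <<'E'
from h import *
w=cam('wrist'); M=np.linalg.inv(np.array(w['mount'])); w2=dict(w); w2['pose']=np.array(w['mount'])
for z in (0,-10,-20,-30,-40,-60): print(z,[(1.5*proj(w2,(x,0,z))).round()[1] for x in(9,0,-9)], (1.5*proj(w2,(9,17,z))).round())
f=w['color']; cv2.imwrite('pics/w3.png',cv2.resize(np.clip(f[210:300,200:320].astype(int)*3,0,255).astype(np.uint8),None,fx=6,fy=6,interpolation=cv2.INTER_CUBIC))
E
```

```text
0 [np.float64(316.0), np.float64(334.0), np.float64(351.0)] [424. 316.]
-10 [np.float64(324.0), np.float64(343.0), np.float64(361.0)] [426. 324.]
-20 [np.float64(333.0), np.float64(353.0), np.float64(372.0)] [428. 333.]
-30 [np.float64(344.0), np.float64(364.0), np.float64(384.0)] [431. 344.]
-40 [np.float64(355.0), np.float64(377.0), np.float64(398.0)] [434. 355.]
-60 [np.float64(384.0), np.float64(407.0), np.float64(430.0)] [440. 384.]
```

View pics/w3.png

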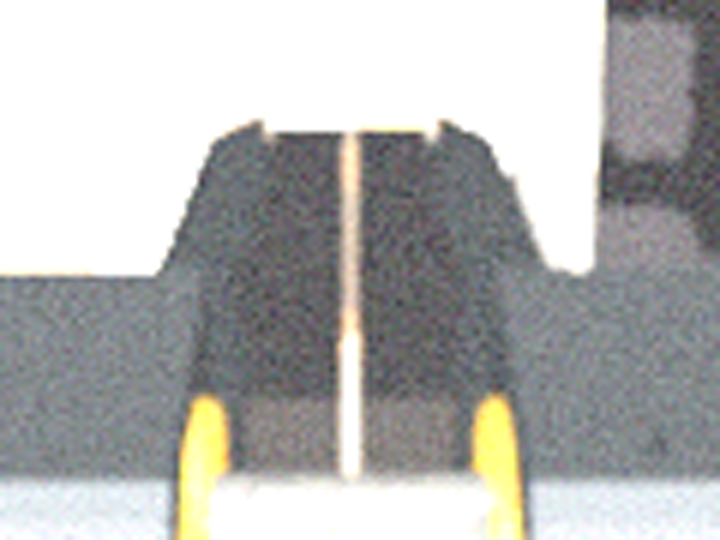

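Request:
arm_command:
  increments:
    - [[0, 0, 0, -25, 0, 0, 0], [0, 50, 0, -25, 0, 0, 0], [0, 100, 0, -25, 0, 0, 0], [0, 100, 0, -10, 0, 0, 0], [0, 100, 0, 23, 0, 0, 0]]

```text
time_s: 5.3
eef_pos: [690.7, 208.1, 86.2]
tool_rot: [-2.539, -1.843, 0.001]
ft_force: [1.0, -1.1, -0.5]
gripper_width: 0.3
```

Request:
arm_command:
  increments:
    - [[0, 0, 0, 0, 0, 0, 0], [0, -5, 0, 0, 0, 0, 0], [0, -10, 0, 0, 0, 0, 0], [0, -16, 0, 0, 0, 0, 0], [0, -22, 0, 0, 0, 0, 0]]

```text
time_s: 5.8
eef_pos: [684.6, 186.2, 87.8]
tool_rot: [-2.541, -1.843, -0.001]
ft_force: [-0.1, -0.6, -0.3]
gripper_width: 0.3
```

```bash
python3 -c "
from h import *
print(case(),inc(W(55,74,83),YAW))"
```

```text
(array([ 57.5, 136.3,  87.8]), array([-0.14, -0.56, -0.31]), 5.8) (array([-62.3,  -2.8,   4.7]), array([-0.1, -0.1,  0.3]))
```

Request:
arm_command:
  increments:
    - [[0, -4, -2, 4, 0, 0, 0], [0, -9, -2, 4, 0, 0, 0], [0, -14, -2, 4, 0, 0, 0], [0, -18, -2, 4, 0, 0, 0], [0, -22, -2, 4, 0, 0, 0]]

```text
time_s: 6.3
eef_pos: [675.8, 165.7, 83.7]
tool_rot: [-2.541, -1.843, -0.001]
ft_force: [-0.4, 0.2, 0.6]
gripper_width: 0.5
```

Request:
arm_command:
  increments:
    - [[0, -2, 0, 0, 0, 0, 0], [0, -4, 0, 0, 0, 0, 0], [0, -6, 0, 0, 0, 0, 0], [0, -8, 0, 0, 0, 0, 0], [0, -10, 0, 0, 0, 0, 0]]

```text
time_s: 6.8
eef_pos: [672.7, 156.2, 83.8]
tool_rot: [-2.541, -1.843, -0.002]
ft_force: [0.0, 0.5, 0.8]
gripper_width: 0.4
```

Request:
arm_command:
  increments:
    - [[0, -2, 0, 0, 0, 0, 0], [0, -4, 0, 0, 0, 0, 0], [0, -6, 0, 0, 0, 0, 0], [0, -8, 0, 0, 0, 0, 0], [0, -10, 0, 0, 0, 0, 0]]

```text
time_s: 7.3
eef_pos: [669.5, 146.6, 83.7]
tool_rot: [-2.541, -1.843, -0.002]
ft_force: [0.1, 1.2, -0.7]
gripper_width: 0.6
```

```bash
python3 -c "
from h import *
d=cam('wrist'); cv2.imwrite('pics/w4.png',cv2.resize(d['color'],None,fx=1.5,fy=1.5))
for z in(0,-33): print(inc(W(55,74,83),YAW))
print(case(),[(1.5*proj(d,W(55,y,z))).round() for y,z in((90,90),(90,138),(75,135))])"
```

```text
(array([-19.7,  -0.8,   0.6]), array([-0.1, -0.1,  0.3]))
(array([-19.7,  -0.8,   0.6]), array([-0.1, -0.1,  0.3]))
(array([55.7, 93.7, 83.6]), array([ 0.33,  0.2 , -1.09]), 7.35) [array([386., 347.]), array([386., 408.]), array([386., 438.])]
```

Request:
arm_command:
  increments:
    - [[0, -4, 0, 0, 0, 0, 0], [0, -8, 0, 0, 0, 0, 0], [0, -12, 0, 0, 0, 0, 0], [0, -16, 0, 0, 0, 0, 0], [0, -20, 0, 0, 0, 0, 0]]

```text
time_s: 7.85
eef_pos: [663.1, 126.7, 83.7]
tool_rot: [-2.541, -1.843, -0.001]
ft_force: [0.8, 1.2, 0.2]
gripper_width: 0.4
```

Request:
arm_command:
  increments:
    - [[0, -4, 0, 1, 0, 0, 0], [0, -8, 0, 3, 0, 0, 0], [0, -12, 0, 5, 0, 0, 0], [0, -16, 0, 6, 0, 0, 0], [0, -17, 0, 7, 0, 0, 0]]

```text
time_s: 8.35
eef_pos: [657.5, 110.0, 76.3]
tool_rot: [-2.541, -1.842, -0.0]
ft_force: [0.0, 0.2, -0.7]
gripper_width: 0.5
```

```bash
python3 -c "
from h import *
d=cam('wrist'); cv2.imwrite('pics/w5.png',cv2.resize(d['color'],None,fx=1.5,fy=1.5))
print(case(),[(1.5*proj(d,W(55,y,z))).round() for y,z in((90,90),(90,138),(75,135))])"
```

```text
(array([55.8, 55.5, 76.2]), array([ 0.28,  0.23, -0.29]), 8.4) [array([386., 270.]), array([385., 312.]), array([385., 352.])]
```

View pics/w5.png

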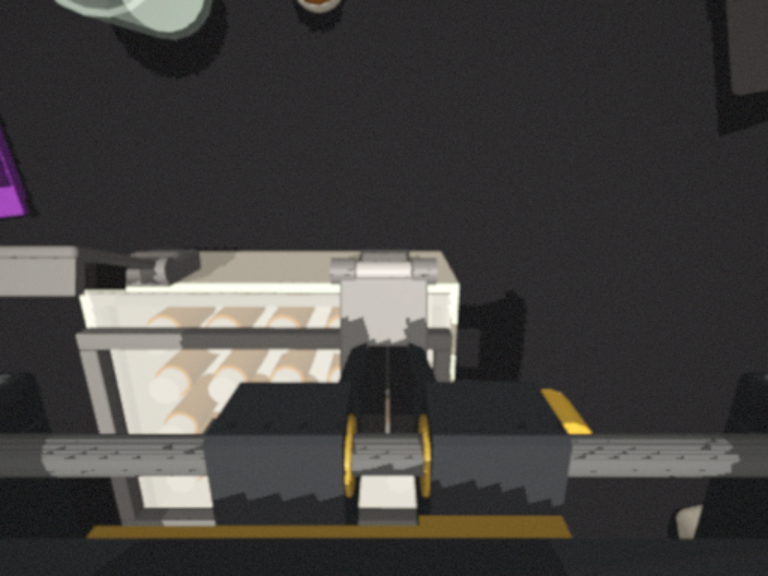

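The flap is folded inward under the fingertips: hinge row about 268, flap at (385,310), with the tips resting on it. The real fingertip lies about 33 mm behind the reported TCP, so I'll correct for that and press by force.

Request:
arm_command:
  increments:
    - [[0, 0, 0, 1, 0, 0, 0], [0, 0, 0, 2, 0, 0, 0], [0, 0, 0, 3, 0, 0, 0], [0, 0, 0, 4, 0, 0, 0]]

```text
time_s: 8.8
eef_pos: [657.6, 110.1, 72.2]
tool_rot: [-2.541, -1.842, -0.0]
ft_force: [0.1, -1.6, 0.9]
gripper_width: 0.4
```

Request:
arm_command:
  increments:
    - [[0, 0, 0, 0.6, 0, 0, 0], [0, 0, 0, 1.2, 0, 0, 0], [0, 0, 0, 1.8, 0, 0, 0], [0, 0, 0, 2, 0, 0, 0]]

```text
time_s: 9.2
eef_pos: [657.7, 109.9, 70.7]
tool_rot: [-2.542, -1.842, -0.0]
ft_force: [-1.9, -2.6, 5.3]
gripper_width: 0.3
```

Request:
arm_command:
  increments:
    - [[0, 0, 0, 0.6, 0, 0, 0], [0, 0, 0, 1.2, 0, 0, 0], [0, 0, 0, 1.8, 0, 0, 0], [0, 0, 0, 2, 0, 0, 0]]

```text
time_s: 9.6
eef_pos: [657.9, 109.7, 68.9]
tool_rot: [-2.542, -1.843, -0.001]
ft_force: [-1.8, -1.3, 4.4]
gripper_width: 0.1
```

Request:
arm_command:
  increments:
    - [[0, 0, 0, 0.6, 0, 0, 0], [0, 0, 0, 1.2, 0, 0, 0], [0, 0, 0, 1.8, 0, 0, 0], [0, 0, 0, 2, 0, 0, 0]]

```text
time_s: 10.0
eef_pos: [658.1, 109.5, 67.9]
tool_rot: [-2.542, -1.843, -0.0]
ft_force: [-3.8, -2.1, 10.7]
gripper_width: 0.3
```

Request:
arm_command:
  increments:
    - [[0, 0, 0, 0.6, 0, 0, 0], [0, 0, 0, 1.2, 0, 0, 0], [0, 0, 0, 1.8, 0, 0, 0], [0, 0, 0, 2, 0, 0, 0]]

```text
time_s: 10.4
eef_pos: [658.3, 109.8, 65.9]
tool_rot: [-2.542, -1.843, -0.002]
ft_force: [1.5, -0.8, 1.2]
gripper_width: -0.2
```

Request:
arm_command:
  increments:
    - [[0, 0, 0, 0.5, 0, 0, 0], [0, 0, 0, 1, 0, 0, 0], [0, 0, 0, 1, 0, 0, 0]]

```text
time_s: 10.7
eef_pos: [658.1, 109.8, 64.6]
tool_rot: [-2.542, -1.843, -0.001]
ft_force: [-0.4, -0.0, 2.0]
gripper_width: 0.6
```

Request:
arm_command:
  increments:
    - [[0, 0, 0, 0.5, 0, 0, 0], [0, 0, 0, 1, 0, 0, 0], [0, 0, 0, 1, 0, 0, 0]]

```text
time_s: 11.0
eef_pos: [658.5, 110.1, 64.2]
tool_rot: [-2.542, -1.843, -0.003]
ft_force: [-2.5, 0.7, 5.6]
gripper_width: 0.2
```

Request:
arm_command:
  increments:
    - [[0, 0, 0, 0.5, 0, 0, 0], [0, 0, 0, 1, 0, 0, 0], [0, 0, 0, 1, 0, 0, 0]]

```text
time_s: 11.3
eef_pos: [658.6, 110.2, 64.0]
tool_rot: [-2.542, -1.843, -0.003]
ft_force: [-2.6, 0.5, 7.3]
gripper_width: 0.5
```

clip_3 snapped at about 10.7 N, then met the hard stop at TCP z ≈ 64. Next is clip_1 (-x,-y).

Request:
arm_command:
  increments:
    - [[0, 0, 0, -40, 0, 0, 0], [0, 0, 0, -85, 0, 0, 0], [0, -50, -25, -85, 0, 0, 0], [0, -95, -50, -85, 0, 0, 0], [0, -140, -75, -85, 0, 0, 0]]

```text
time_s: 11.8
eef_pos: [548.8, 5.5, 148.5]
tool_rot: [-2.542, -1.845, -0.003]
ft_force: [0.6, -0.4, 0.8]
gripper_width: 0.5
```

```bash
python3 -c "
from h import *
print(case(),inc(W(-55,-145,140),YAW))"
```

```text
(array([-14.3, -78. , 148.5]), array([ 0.63, -0.42,  0.8 ]), 11.8) (array([-66.8, -41.1,   8.4]), array([ 0. , -0.1,  0.3]))
```

Move out past the clip, then down to TCP z 83 (tip about 116).

Request:
arm_command:
  increments:
    - [[0, -40, -25, 0, 0, 0, 0], [0, -67, -41, 0, 0, 0, 0], [0, -67, -41, 20, 0, 0, 0], [0, -67, -41, 50, 0, 0, 0], [0, -67, -41, 65, 0, 0, 0]]

```text
time_s: 12.3
eef_pos: [487.4, -45.2, 81.2]
tool_rot: [-2.541, -1.842, -0.001]
ft_force: [-0.4, -0.0, -0.2]
gripper_width: 0.4
```

```bash
python3 -c "
from h import *
print(case(),inc(W(-55,-94,83),YAW))"
```

```text
(array([ -56.6, -145.5,   81.2]), array([-0.38, -0.02, -0.18]), 12.3) (array([51.5,  1.8, -1.7]), array([-0.1, -0.1,  0.3]))
```

Request:
arm_command:
  increments:
    - [[0, 5, 1.5, -2, 0, 0, 0], [0, 10, 1.5, -2, 0, 0, 0], [0, 15, 1.5, -2, 0, 0, 0], [0, 20, 1.5, -2, 0, 0, 0], [0, 25, 1.5, -2, 0, 0, 0]]

```text
time_s: 12.8
eef_pos: [497.4, -21.4, 84.1]
tool_rot: [-2.541, -1.843, -0.002]
ft_force: [0.9, 0.2, -0.6]
gripper_width: 0.0
```

Request:
arm_command:
  increments:
    - [[0, 5, 0, 0, 0, 0, 0], [0, 10, 0, 0, 0, 0, 0], [0, 15, 0, 0, 0, 0, 0], [0, 20, 0, 0, 0, 0, 0], [0, 25, 0, 0, 0, 0, 0]]

```text
time_s: 13.3
eef_pos: [505.1, 2.5, 84.0]
tool_rot: [-2.541, -1.844, -0.001]
ft_force: [-1.1, -2.0, -1.3]
gripper_width: 0.4
```

Request:
arm_command:
  increments:
    - [[0, 5, 0, 0, 0, 0, 0], [0, 10, 0, 0, 0, 0, 0], [0, 15, 0, 0, 0, 0, 0], [0, 20, 0, 0, 0, 0, 0], [0, 22, 0, 0, 0, 0, 0]]

```text
time_s: 13.8
eef_pos: [512.1, 24.0, 84.1]
tool_rot: [-2.541, -1.844, -0.001]
ft_force: [-0.2, 0.2, 0.2]
gripper_width: 0.4
```

Request:
arm_command:
  increments:
    - [[0, 4, 0, 1, 0, 0, 0], [0, 8, 0, 3, 0, 0, 0], [0, 12, 0, 5, 0, 0, 0], [0, 16, 0, 6, 0, 0, 0], [0, 17, 0, 7, 0, 0, 0]]

```text
time_s: 14.3
eef_pos: [517.4, 40.7, 77.0]
tool_rot: [-2.54, -1.844, -0.002]
ft_force: [-0.4, -0.0, 0.4]
gripper_width: 0.2
```

```bash
python3 -c "
from h import *
print(case(),inc(W(-55,-56,76),YAW))"
```

```text
(array([-55.2, -54.5,  77. ]), array([-0.41, -0.02,  0.41]), 14.3) (array([-1.5,  0.2,  1. ]), array([-0.1, -0.1,  0.4]))
```

Request:
arm_command:
  increments:
    - [[0, -1, 0, 1, 0, 0, 0], [0, -1, 0, 2, 0, 0, 0], [0, -1, 0, 3, 0, 0, 0], [0, -1, 0, 4, 0, 0, 0]]

```text
time_s: 14.7
eef_pos: [517.1, 39.7, 72.9]
tool_rot: [-2.54, -1.844, -0.002]
ft_force: [0.3, 0.1, 0.4]
gripper_width: 0.1
```

Request:
arm_command:
  increments:
    - [[0, 0, 0, 0.6, 0, 0, 0], [0, 0, 0, 1.2, 0, 0, 0], [0, 0, 0, 1.8, 0, 0, 0], [0, 0, 0, 2, 0, 0, 0]]

```text
time_s: 15.1
eef_pos: [517.1, 39.6, 70.8]
tool_rot: [-2.54, -1.844, -0.002]
ft_force: [0.7, 0.3, 0.8]
gripper_width: 0.8
```

Request:
arm_command:
  increments:
    - [[0, 0, 0, 0.6, 0, 0, 0], [0, 0, 0, 1.2, 0, 0, 0], [0, 0, 0, 1.8, 0, 0, 0], [0, 0, 0, 2, 0, 0, 0]]

```text
time_s: 15.5
eef_pos: [517.3, 39.8, 68.9]
tool_rot: [-2.541, -1.844, -0.002]
ft_force: [-0.1, 1.0, 2.0]
gripper_width: 0.3
```

Request:
arm_command:
  increments:
    - [[0, 0, 0, 0.6, 0, 0, 0], [0, 0, 0, 1.2, 0, 0, 0], [0, 0, 0, 1.8, 0, 0, 0], [0, 0, 0, 2, 0, 0, 0]]

```text
time_s: 15.9
eef_pos: [517.6, 40.0, 67.3]
tool_rot: [-2.541, -1.844, -0.003]
ft_force: [-1.1, 3.2, 5.8]
gripper_width: 1.0
```

Resistance begins at about 69, so home should be near 61.

Request:
arm_command:
  increments:
    - [[0, 0, 0, 0.6, 0, 0, 0], [0, 0, 0, 1.2, 0, 0, 0], [0, 0, 0, 1.8, 0, 0, 0], [0, 0, 0, 2, 0, 0, 0]]

```text
time_s: 16.3
eef_pos: [517.5, 39.9, 65.0]
tool_rot: [-2.541, -1.844, -0.003]
ft_force: [0.8, 0.2, 1.1]
gripper_width: -0.1
```

Request:
arm_command:
  increments:
    - [[0, 0, 0, 0.6, 0, 0, 0], [0, 0, 0, 1.2, 0, 0, 0], [0, 0, 0, 1.8, 0, 0, 0], [0, 0, 0, 2, 0, 0, 0]]

```text
time_s: 16.7
eef_pos: [517.8, 40.0, 63.7]
tool_rot: [-2.541, -1.844, -0.004]
ft_force: [-2.4, 1.3, 7.9]
gripper_width: 0.7
```

Request:
arm_command:
  increments:
    - [[0, 0, 0, 0.5, 0, 0, 0], [0, 0, 0, 1, 0, 0, 0], [0, 0, 0, 1, 0, 0, 0]]

```text
time_s: 17.0
eef_pos: [517.9, 39.9, 62.8]
tool_rot: [-2.541, -1.845, -0.004]
ft_force: [0.3, -0.8, -0.1]
gripper_width: 0.5
```

Request:
arm_command:
  increments:
    - [[0, 0, 0, 0.5, 0, 0, 0], [0, 0, 0, 1, 0, 0, 0], [0, 0, 0, 1, 0, 0, 0]]

```text
time_s: 17.3
eef_pos: [517.7, 39.8, 61.5]
tool_rot: [-2.541, -1.844, -0.003]
ft_force: [-1.1, 0.2, 0.7]
gripper_width: 0.2
```

Request:
arm_command:
  increments:
    - [[0, 0, 0, 0.5, 0, 0, 0], [0, 0, 0, 1, 0, 0, 0], [0, 0, 0, 1, 0, 0, 0]]

```text
time_s: 17.6
eef_pos: [518.0, 39.6, 60.9]
tool_rot: [-2.541, -1.845, -0.003]
ft_force: [-1.7, 0.3, 5.2]
gripper_width: 0.6
```

Request:
arm_command:
  increments:
    - [[0, 0, 0, 0.5, 0, 0, 0], [0, 0, 0, 1, 0, 0, 0], [0, 0, 0, 1, 0, 0, 0]]

```text
time_s: 17.9
eef_pos: [518.1, 39.5, 60.6]
tool_rot: [-2.541, -1.845, -0.003]
ft_force: [-1.5, 0.0, 7.7]
gripper_width: 0.7
```

clip_1 is home: snapped at about 63, hard stop at 60.7. The stop sits 2.4 mm past the snap, the same as clip_3. Next is clip_2 (+x,-y).

Request:
arm_command:
  increments:
    - [[0, 0, 0, -40, 0, 0, 0], [0, 0, 0, -85, 0, 0, 0], [0, -45, 20, -85, 0, 0, 0], [0, -90, 45, -85, 0, 0, 0], [0, -90, 90, -85, 0, 0, 0]]

```text
time_s: 18.4
eef_pos: [573.7, -77.7, 145.4]
tool_rot: [-2.544, -1.841, 0.0]
ft_force: [-0.2, -0.2, 0.8]
gripper_width: 0.6
```

```bash
python3 -c "
from h import *
print(case(),inc(W(55,-145,83),YAW))"
```

```text
(array([  35.6, -149.1,  145.4]), array([-0.2 , -0.18,  0.8 ]), 18.4) (array([ 3.9, 19.5, 62.3]), array([-0.1, -0. ,  0.2]))
```

Request:
arm_command:
  increments:
    - [[0, 4, 19, 20, 0, 0, 0], [0, 4, 19, 45, 0, 0, 0], [0, 4, 19, 62, 0, 0, 0], [0, 4, 19, 62, 0, 0, 0]]

```text
time_s: 18.8
eef_pos: [590.4, -79.0, 79.8]
tool_rot: [-2.54, -1.837, 0.006]
ft_force: [-0.6, -0.6, -0.4]
gripper_width: 0.4
```

Request:
arm_command:
  increments:
    - [[0, 5, 0, 0, 0, 0, 0], [0, 10, 0, 0, 0, 0, 0], [0, 15, 0, 0, 0, 0, 0], [0, 20, 0, 0, 0, 0, 0], [0, 25, 0, 0, 0, 0, 0]]

```text
time_s: 19.3
eef_pos: [598.8, -54.8, 80.6]
tool_rot: [-2.54, -1.838, 0.005]
ft_force: [0.6, -0.1, 0.7]
gripper_width: 0.6
```

Request:
arm_command:
  increments:
    - [[0, 5, 0, 0, 0, 0, 0], [0, 10, 0, 0, 0, 0, 0], [0, 15, 0, 0, 0, 0, 0], [0, 20, 0, 0, 0, 0, 0], [0, 25, 0, 0, 0, 0, 0]]

```text
time_s: 19.8
eef_pos: [606.7, -31.1, 80.6]
tool_rot: [-2.541, -1.838, 0.006]
ft_force: [-0.7, -3.4, -0.5]
gripper_width: 0.1
```

```bash
python3 -c "
from h import *
print(case(),inc(W(55,-74,83),YAW))"
```

```text
(array([ 52.1, -94.4,  80.6]), array([-0.66, -3.38, -0.52]), 19.8) (array([20.4,  2.9, -2.4]), array([-0.4, -0. ,  0.2]))
```

Request:
arm_command:
  increments:
    - [[0, 1, 1, -2, 0, 0, 0], [0, 4, 2, -2, 0, 0, 0], [0, 7, 3, -2, 0, 0, 0], [0, 10, 3, -2, 0, 0, 0]]

```text
time_s: 20.2
eef_pos: [612.9, -22.4, 82.5]
tool_rot: [-2.541, -1.838, 0.005]
ft_force: [-0.4, -1.3, 0.3]
gripper_width: 0.3
```

Request:
arm_command:
  increments:
    - [[0, 3, 0, 0, 0, 0, 0], [0, 6, 0, 0, 0, 0, 0], [0, 8, 0, 0, 0, 0, 0], [0, 10, 0, 0, 0, 0, 0]]

```text
time_s: 20.6
eef_pos: [616.1, -12.6, 82.5]
tool_rot: [-2.541, -1.838, 0.005]
ft_force: [-0.5, -0.5, 0.8]
gripper_width: 0.5
```

Request:
arm_command:
  increments:
    - [[0, 4, 0, 1, 0, 0, 0], [0, 8, 0, 3, 0, 0, 0], [0, 12, 0, 5, 0, 0, 0], [0, 16, 0, 6, 0, 0, 0], [0, 17, 0, 7, 0, 0, 0]]

```text
time_s: 21.1
eef_pos: [621.4, 4.2, 75.3]
tool_rot: [-2.54, -1.839, 0.005]
ft_force: [-0.4, -0.1, 0.2]
gripper_width: 0.2
```

```bash
python3 -c "
from h import *
print(case(),inc(W(55,-56,76),YAW))"
```

```text
(array([ 55. , -56.3,  75.3]), array([-0.38, -0.12,  0.16]), 21.1) (array([ 0.3, -0. , -0.7]), array([-0.4, -0. ,  0.2]))
```

Request:
arm_command:
  increments:
    - [[0, 0, 0, 1, 0, 0, 0], [0, 0, 0, 2, 0, 0, 0], [0, 0, 0, 3, 0, 0, 0], [0, 0, 0, 3, 0, 0, 0]]

```text
time_s: 21.5
eef_pos: [621.6, 4.3, 72.5]
tool_rot: [-2.54, -1.839, 0.004]
ft_force: [-0.4, 0.2, 1.6]
gripper_width: -0.1
```

Request:
arm_command:
  increments:
    - [[0, 0, 0, 0.6, 0, 0, 0], [0, 0, 0, 1.2, 0, 0, 0], [0, 0, 0, 1.8, 0, 0, 0], [0, 0, 0, 2, 0, 0, 0]]

```text
time_s: 21.9
eef_pos: [621.6, 4.2, 70.5]
tool_rot: [-2.54, -1.839, 0.004]
ft_force: [-0.2, 1.0, 1.2]
gripper_width: 0.6
```

Request:
arm_command:
  increments:
    - [[0, 0, 0, 0.6, 0, 0, 0], [0, 0, 0, 1.2, 0, 0, 0], [0, 0, 0, 1.8, 0, 0, 0], [0, 0, 0, 2, 0, 0, 0]]

```text
time_s: 22.3
eef_pos: [622.0, 4.3, 69.2]
tool_rot: [-2.541, -1.839, 0.003]
ft_force: [-1.1, 2.7, 8.2]
gripper_width: 0.7
```

Request:
arm_command:
  increments:
    - [[0, 0, 0, 0.6, 0, 0, 0], [0, 0, 0, 1.2, 0, 0, 0], [0, 0, 0, 1.5, 0, 0, 0], [0, 0, 0, 1.5, 0, 0, 0]]

```text
time_s: 22.7
eef_pos: [622.1, 4.4, 68.7]
tool_rot: [-2.541, -1.839, 0.003]
ft_force: [-2.6, 1.1, 10.1]
gripper_width: 0.5
```

Request:
arm_command:
  increments:
    - [[0, 0, 0, 0.5, 0, 0, 0], [0, 0, 0, 1, 0, 0, 0], [0, 0, 0, 1, 0, 0, 0]]

```text
time_s: 23.0
eef_pos: [622.2, 4.4, 68.7]
tool_rot: [-2.541, -1.84, 0.003]
ft_force: [-3.2, 1.0, 9.5]
gripper_width: 0.3
```

Request:
arm_command:
  increments:
    - [[0, 0, 0, 0.5, 0, 0, 0], [0, 0, 0, 1, 0, 0, 0], [0, 0, 0, 1, 0, 0, 0]]

```text
time_s: 23.3
eef_pos: [622.2, 4.4, 68.7]
tool_rot: [-2.541, -1.84, 0.003]
ft_force: [-3.8, 1.3, 8.4]
gripper_width: 0.4
```

Request:
arm_command:
  increments:
    - [[0, 0, 0, 0.5, 0, 0, 0], [0, 0, 0, 1, 0, 0, 0], [0, 0, 0, 1.4, 0, 0, 0]]

```text
time_s: 23.6
eef_pos: [622.2, 4.5, 68.0]
tool_rot: [-2.54, -1.84, 0.003]
ft_force: [-1.2, 1.4, 3.8]
gripper_width: 0.3
```

It moved on with the force dropping, so that was resistance and not the stop. Continue.

Request:
arm_command:
  increments:
    - [[0, 0, 0, 0.6, 0, 0, 0], [0, 0, 0, 1.2, 0, 0, 0], [0, 0, 0, 1.5, 0, 0, 0]]

```text
time_s: 23.9
eef_pos: [622.1, 4.4, 66.3]
tool_rot: [-2.54, -1.84, 0.003]
ft_force: [-1.1, 0.3, 1.3]
gripper_width: 0.7
```

Request:
arm_command:
  increments:
    - [[0, 0, 0, 0.6, 0, 0, 0], [0, 0, 0, 1.2, 0, 0, 0], [0, 0, 0, 1.5, 0, 0, 0]]

```text
time_s: 24.2
eef_pos: [622.4, 4.2, 65.1]
tool_rot: [-2.541, -1.84, 0.003]
ft_force: [-0.7, -0.8, 4.2]
gripper_width: 0.7
```

Request:
arm_command:
  increments:
    - [[0, 0, 0, 0.5, 0, 0, 0], [0, 0, 0, 1, 0, 0, 0], [0, 0, 0, 1.2, 0, 0, 0]]

```text
time_s: 24.5
eef_pos: [622.7, 4.0, 64.7]
tool_rot: [-2.541, -1.841, 0.002]
ft_force: [-3.1, 0.6, 8.5]
gripper_width: 0.9
```

Request:
arm_command:
  increments:
    - [[0, 0, 0, 0.5, 0, 0, 0], [0, 0, 0, 1, 0, 0, 0], [0, 0, 0, 1.5, 0, 0, 0], [0, 0, 0, 1.5, 0, 0, 0]]

```text
time_s: 24.9
eef_pos: [622.8, 4.0, 64.5]
tool_rot: [-2.541, -1.841, 0.002]
ft_force: [-5.4, 1.8, 11.6]
gripper_width: 0.5
```

Request:
arm_command:
  increments:
    - [[0, 0, 0, 0.5, 0, 0, 0], [0, 0, 0, 1, 0, 0, 0], [0, 0, 0, 1.5, 0, 0, 0], [0, 0, 0, 1.5, 0, 0, 0]]

```text
time_s: 25.3
eef_pos: [622.9, 4.0, 64.4]
tool_rot: [-2.541, -1.841, 0.002]
ft_force: [-3.6, -0.6, 12.0]
gripper_width: 0.3
```

clip_2's drop came at about 67.5, with a firm stop at 64.5 under 12 N. It stalled briefly at about 9 N on the way, so I'll recheck clips 1 and 3 with a similar push before closing the last one.

Request:
arm_command:
  increments:
    - [[0, 0, 0, -30, 0, 0, 0], [0, 0, -30, -50, 0, 0, 0], [0, 0, -75, -50, 0, 0, 0], [0, 0, -112, -50, 0, 0, 0], [0, 0, -112, -30, 0, 0, 0]]

```text
time_s: 25.8
eef_pos: [514.0, 40.2, 96.0]
tool_rot: [-2.541, -1.844, 0.001]
ft_force: [0.2, 0.2, 0.2]
gripper_width: 0.5
```

```bash
python3 -c "
from h import *
print(case(),inc(W(-55,-56,63),YAW))"
```

```text
(array([-58.2, -56.1,  96. ]), array([0.24, 0.24, 0.24]), 25.8) (array([ 0. ,  3.3, 33. ]), array([-0.1, -0.1,  0.3]))
```

Request:
arm_command:
  increments:
    - [[0, 0, 3, 15, 0, 0, 0], [0, 0, 3, 25, 0, 0, 0], [0, 0, 3, 30, 0, 0, 0], [0, 0, 3, 32, 0, 0, 0], [0, 0, 3, 33, 0, 0, 0]]

```text
time_s: 26.3
eef_pos: [517.2, 39.0, 62.8]
tool_rot: [-2.541, -1.843, 0.001]
ft_force: [0.3, -0.2, -0.1]
gripper_width: 0.5
```

Request:
arm_command:
  increments:
    - [[0, 0, 0, 0.5, 0, 0, 0], [0, 0, 0, 1, 0, 0, 0], [0, 0, 0, 1.5, 0, 0, 0], [0, 0, 0, 1.5, 0, 0, 0]]

```text
time_s: 26.7
eef_pos: [517.4, 39.0, 61.5]
tool_rot: [-2.541, -1.844, 0.001]
ft_force: [0.1, 0.1, 0.1]
gripper_width: 0.4
```

Request:
arm_command:
  increments:
    - [[0, 0, 0, 0.5, 0, 0, 0], [0, 0, 0, 1, 0, 0, 0], [0, 0, 0, 1.5, 0, 0, 0], [0, 0, 0, 1.5, 0, 0, 0]]

```text
time_s: 27.1
eef_pos: [518.0, 39.0, 60.7]
tool_rot: [-2.542, -1.844, -0.0]
ft_force: [-0.2, -0.8, 7.1]
gripper_width: 0.3
```

Request:
arm_command:
  increments:
    - [[0, 0, 0, 0.5, 0, 0, 0], [0, 0, 0, 1, 0, 0, 0], [0, 0, 0, 1.5, 0, 0, 0], [0, 0, 0, 1.5, 0, 0, 0]]

```text
time_s: 27.5
eef_pos: [518.2, 39.0, 60.3]
tool_rot: [-2.542, -1.844, -0.001]
ft_force: [-3.4, -0.2, 10.1]
gripper_width: 0.2
```

Request:
arm_command:
  increments:
    - [[0, 0, 0, -40, 0, 0, 0], [0, 25, 25, -60, 0, 0, 0], [0, 60, 60, -60, 0, 0, 0], [0, 90, 90, -60, 0, 0, 0], [0, 112, 110, -55, 0, 0, 0]]

```text
time_s: 28.0
eef_pos: [660.2, 112.5, 116.2]
tool_rot: [2.542, 1.846, 0.004]
ft_force: [0.4, -0.5, -0.1]
gripper_width: 0.1
```

```bash
python3 -c "
from h import *
print(case(),inc(W(55,56,66),YAW))"
```

```text
(array([ 57.6,  58.7, 116.2]), array([ 0.39, -0.51, -0.12]), 28.0) (array([-2.7, -2.7, 50.2]), array([ 0.1, -0.1,  0.4]))
```

Request:
arm_command:
  increments:
    - [[0, -3, -3, 20, 0, 0, 0], [0, -3, -3, 40, 0, 0, 0], [0, -3, -3, 47, 0, 0, 0], [0, -3, -3, 50, 0, 0, 0], [0, -3, -3, 50, 0, 0, 0]]

```text
time_s: 28.5
eef_pos: [656.5, 110.5, 66.3]
tool_rot: [2.542, 1.845, 0.004]
ft_force: [0.1, -0.2, -0.1]
gripper_width: 0.4
```

Request:
arm_command:
  increments:
    - [[0, 0, 0, 0.5, 0, 0, 0], [0, 0, 0, 1, 0, 0, 0], [0, 0, 0, 1.5, 0, 0, 0], [0, 0, 0, 1.5, 0, 0, 0]]

```text
time_s: 28.9
eef_pos: [656.7, 110.5, 65.2]
tool_rot: [2.542, 1.845, 0.005]
ft_force: [0.0, -0.1, 0.4]
gripper_width: 0.4
```

Request:
arm_command:
  increments:
    - [[0, 0, 0, 0.5, 0, 0, 0], [0, 0, 0, 1, 0, 0, 0], [0, 0, 0, 1.5, 0, 0, 0], [0, 0, 0, 1.5, 0, 0, 0]]

```text
time_s: 29.3
eef_pos: [657.1, 110.4, 64.3]
tool_rot: [2.542, 1.845, 0.006]
ft_force: [-0.7, -0.3, 2.6]
gripper_width: 0.8
```

Request:
arm_command:
  increments:
    - [[0, 0, 0, 0.5, 0, 0, 0], [0, 0, 0, 1, 0, 0, 0], [0, 0, 0, 1.3, 0, 0, 0], [0, 0, 0, 1.3, 0, 0, 0]]

```text
time_s: 29.7
eef_pos: [657.3, 110.5, 63.8]
tool_rot: [2.541, 1.845, 0.007]
ft_force: [-2.7, -1.0, 7.8]
gripper_width: 0.2
```

Both are firmly at their stops. Now clip_4.

Request:
arm_command:
  increments:
    - [[0, 0, 0, -40, 0, 0, 0], [0, 0, 0, -85, 0, 0, 0], [0, 45, -20, -85, 0, 0, 0], [0, 90, -45, -85, 0, 0, 0], [0, 90, -90, -85, 0, 0, 0]]

```text
time_s: 30.2
eef_pos: [600.4, 227.1, 147.6]
tool_rot: [2.541, 1.847, 0.009]
ft_force: [0.2, 0.5, 0.2]
gripper_width: 0.4
```

```bash
python3 -c "
from h import *
print(case(),inc(W(-55,145,83),YAW))"
```

```text
(array([-35.3, 148.5, 147.6]), array([0.25, 0.5 , 0.17]), 30.2) (array([ -3.7, -19.9,  64.5]), array([ 0.2, -0.2,  0.4]))
```

Request:
arm_command:
  increments:
    - [[0, -2, -20, 20, 0, 0, 0], [0, -2, -20, 45, 0, 0, 0], [0, -2, -20, 63, 0, 0, 0], [0, -2, -20, 63, 0, 0, 0], [0, -2, -20, 63, 0, 0, 0]]

```text
time_s: 30.7
eef_pos: [580.9, 231.5, 84.3]
tool_rot: [2.541, 1.847, 0.008]
ft_force: [0.1, -0.3, -0.2]
gripper_width: 0.5
```

```bash
python3 -c "
from h import *
print(case(),inc(W(-55,74,83),YAW))"
```

```text
(array([-55.2, 146.5,  84.3]), array([ 0.15, -0.27, -0.18]), 30.7) (array([-72.5,  -0.3,   1. ]), array([ 0.2, -0.2,  0.4]))
```

Request:
arm_command:
  increments:
    - [[0, -5, 0, 0, 0, 0, 0], [0, -10, 0, 0, 0, 0, 0], [0, -15, 0, 0, 0, 0, 0], [0, -20, 0, 0, 0, 0, 0], [0, -25, 0, 0, 0, 0, 0]]

```text
time_s: 31.2
eef_pos: [573.2, 207.1, 84.5]
tool_rot: [2.541, 1.846, 0.008]
ft_force: [-0.1, -0.5, 0.9]
gripper_width: 0.1
```

Request:
arm_command:
  increments:
    - [[0, -5, 0, 0, 0, 0, 0], [0, -10, 0, 0, 0, 0, 0], [0, -15, 0, 0, 0, 0, 0], [0, -20, 0, 0, 0, 0, 0], [0, -25, 0, 0, 0, 0, 0]]

```text
time_s: 31.7
eef_pos: [565.5, 183.2, 84.5]
tool_rot: [2.541, 1.846, 0.009]
ft_force: [1.3, 1.0, -0.2]
gripper_width: 0.2
```

Request:
arm_command:
  increments:
    - [[0, -5, 0, 0, 0, 0, 0], [0, -10, 0, 0, 0, 0, 0], [0, -15, 0, 0, 0, 0, 0], [0, -20, 0, 0, 0, 0, 0], [0, -23, 0, 0, 0, 0, 0]]

```text
time_s: 32.2
eef_pos: [558.1, 160.7, 84.4]
tool_rot: [2.541, 1.846, 0.008]
ft_force: [-0.4, 1.2, -0.5]
gripper_width: 0.5
```

Request:
arm_command:
  increments:
    - [[0, -4, 0, 1, 0, 0, 0], [0, -8, 0, 3, 0, 0, 0], [0, -12, 0, 5, 0, 0, 0], [0, -16, 0, 7, 0, 0, 0], [0, -17, 0, 8, 0, 0, 0]]

```text
time_s: 32.7
eef_pos: [552.5, 144.0, 75.9]
tool_rot: [2.542, 1.846, 0.007]
ft_force: [0.0, -0.3, 0.1]
gripper_width: 0.5
```

```bash
python3 -c "
from h import *
print(case(),inc(W(-55,56,76),YAW))"
```

```text
(array([-54.5,  54.6,  75.9]), array([ 0.02, -0.29,  0.09]), 32.7) (array([ 1.5, -0.5, -0.1]), array([ 0.2, -0.2,  0.4]))
```

Request:
arm_command:
  increments:
    - [[0, 1, 0, 1, 0, 0, 0], [0, 1, 0, 2, 0, 0, 0], [0, 1, 0, 3, 0, 0, 0], [0, 1, 0, 3, 0, 0, 0]]

```text
time_s: 33.1
eef_pos: [552.8, 145.0, 72.7]
tool_rot: [2.542, 1.846, 0.007]
ft_force: [0.3, 0.3, -0.4]
gripper_width: 0.6
```

Request:
arm_command:
  increments:
    - [[0, 0, 0, 0.6, 0, 0, 0], [0, 0, 0, 1.2, 0, 0, 0], [0, 0, 0, 1.8, 0, 0, 0], [0, 0, 0, 2, 0, 0, 0]]

```text
time_s: 33.5
eef_pos: [552.8, 145.0, 70.7]
tool_rot: [2.542, 1.846, 0.007]
ft_force: [-0.2, -0.2, -0.3]
gripper_width: 0.4
```

Request:
arm_command:
  increments:
    - [[0, 0, 0, 0.6, 0, 0, 0], [0, 0, 0, 1.2, 0, 0, 0], [0, 0, 0, 1.5, 0, 0, 0]]

```text
time_s: 33.8
eef_pos: [552.9, 144.9, 69.3]
tool_rot: [2.542, 1.846, 0.007]
ft_force: [-1.2, -0.2, 2.4]
gripper_width: 0.5
```

Request:
arm_command:
  increments:
    - [[0, 0, 0, 0.6, 0, 0, 0], [0, 0, 0, 1.2, 0, 0, 0], [0, 0, 0, 1.5, 0, 0, 0]]

```text
time_s: 34.1
eef_pos: [553.1, 144.7, 68.0]
tool_rot: [2.541, 1.846, 0.007]
ft_force: [-1.7, -0.5, 4.3]
gripper_width: 0.4
```

Request:
arm_command:
  increments:
    - [[0, 0, 0, 0.6, 0, 0, 0], [0, 0, 0, 1.2, 0, 0, 0], [0, 0, 0, 1.5, 0, 0, 0]]

```text
time_s: 34.4
eef_pos: [553.2, 144.5, 67.2]
tool_rot: [2.541, 1.845, 0.007]
ft_force: [-4.0, -2.0, 9.9]
gripper_width: 0.3
```

Request:
arm_command:
  increments:
    - [[0, 0, 0, 0.6, 0, 0, 0], [0, 0, 0, 1.2, 0, 0, 0], [0, 0, 0, 1.5, 0, 0, 0]]

```text
time_s: 34.7
eef_pos: [553.6, 144.7, 65.9]
tool_rot: [2.541, 1.845, 0.008]
ft_force: [-1.9, 1.2, 3.4]
gripper_width: 0.7
```

Request:
arm_command:
  increments:
    - [[0, 0, 0, 0.6, 0, 0, 0], [0, 0, 0, 1.2, 0, 0, 0], [0, 0, 0, 1.5, 0, 0, 0]]

```text
time_s: 35.0
eef_pos: [553.5, 144.9, 64.2]
tool_rot: [2.541, 1.845, 0.009]
ft_force: [0.6, 0.3, 2.9]
gripper_width: 0.6
```

Request:
arm_command:
  increments:
    - [[0, 0, 0, 0.5, 0, 0, 0], [0, 0, 0, 1, 0, 0, 0], [0, 0, 0, 1.2, 0, 0, 0]]

```text
time_s: 35.3
eef_pos: [553.2, 144.9, 62.6]
tool_rot: [2.541, 1.846, 0.008]
ft_force: [-0.7, 0.5, 1.3]
gripper_width: 0.6
```

Request:
arm_command:
  increments:
    - [[0, 0, 0, 0.5, 0, 0, 0], [0, 0, 0, 1, 0, 0, 0], [0, 0, 0, 1.2, 0, 0, 0]]

```text
time_s: 35.6
eef_pos: [553.6, 145.0, 62.0]
tool_rot: [2.541, 1.845, 0.009]
ft_force: [-2.3, 1.2, 7.2]
gripper_width: 0.2
```

Request:
arm_command:
  increments:
    - [[0, 0, 0, 0.5, 0, 0, 0], [0, 0, 0, 1, 0, 0, 0], [0, 0, 0, 1.2, 0, 0, 0]]

```text
time_s: 35.9
eef_pos: [553.9, 145.1, 61.7]
tool_rot: [2.541, 1.845, 0.009]
ft_force: [-2.5, -0.2, 8.8]
gripper_width: 0.1
```

Request:
arm_command:
  increments:
    - [[0, 0, 0, 0.5, 0, 0, 0], [0, 0, 0, 1, 0, 0, 0], [0, 0, 0, 1.5, 0, 0, 0], [0, 0, 0, 1.5, 0, 0, 0]]

```text
time_s: 36.3
eef_pos: [554.0, 145.1, 61.5]
tool_rot: [2.54, 1.846, 0.009]
ft_force: [-4.8, 0.5, 12.2]
gripper_width: 0.4
```

Request:
arm_command:
  increments:
    - [[0, 0, 0, -20, 0, 0, 0], [0, 0, 0, -60, 0, 0, 0], [0, 0, 0, -110, 0, 0, 0], [0, 0, 0, -160, 0, 0, 0], [0, 0, 0, -200, 0, 0, 0]]

```text
time_s: 36.8
eef_pos: [553.0, 144.7, 264.3]
tool_rot: [2.539, 1.845, 0.012]
ft_force: [0.9, -0.8, -0.3]
gripper_width: 0.2
```

```bash
python3 -c "
from h import *
print(case(),inc(W(3.9,-0.6,339),YAW))"
```

```text
(array([-54.2,  55.4, 264.3]), array([ 0.89, -0.81, -0.27]), 36.8) (array([-56.1,  58.2, -74.6]), array([ 0.4, -0.3,  0.4]))
```

Request:
arm_command:
  increments:
    - [[0, -50, 50, -45, 0, 0, 0], [0, -56, 58, -75, 0, 0, 0], [0, -56, 58, -75, 0, 0, 0], [0, -56, 58, -75, 0, 0, 0]]

```text
time_s: 37.2
eef_pos: [591.3, 72.3, 340.8]
tool_rot: [2.54, 1.841, 0.015]
ft_force: [-0.5, 0.4, 0.3]
gripper_width: 0.5
```

```bash
python3 - <<'E'
from h import *; import pickle
w=cam('wrist'); d0=pickle.load(open('w1.pkl','rb')); print(case())
# bar grip: grey blob near the lid's middle, centroid cast to z=91, before/after
for n,d in(('before',d0),('after',w)):
    c=proj(d,W(0,0,91)).round().astype(int); g=cv2.cvtColor(d['color'],cv2.COLOR_BGR2GRAY)[c[1]-8:c[1]+9,c[0]-28:c[0]+29]
    m=(g<165).astype(np.uint8); k,l,st,ce=cv2.connectedComponentsWithStats(m); i=1+np.argmax(st[1:,4]); u=ce[i]+c-[28,8]
    p=onz(d,*u,91); b=st[i]; print(n,p.round(1),'area',b[4],'bbox',b[:4], 'px',u.round(1))
# flaps: brightness profile along case y at x=+-55 (home: grey for 42<|y|<93, z~hinge+4)
g=cv2.cvtColor(w['color'],cv2.COLOR_BGR2GRAY); g0=cv2.cvtColor(d0['color'],cv2.COLOR_BGR2GRAY)
for nm,sx,sy,z in(('c3',1,1,97),('c1',-1,-1,93.7),('c2',1,-1,97.5),('c4',-1,1,94.7)):
    ys=range(30,120,4); s=lambda G,D:[int(G[tuple(proj(D,W(55*sx,sy*y,z)).round().astype(int)[::-1])]) for y in ys]
    print(nm,list(ys)); print('  now',s(g,w)); print('  bef',s(g0,d0))
E
```

```text
(array([  3.4,  -0.6, 338.6]), array([ 0.63,  0.32, -0.13]), 37.25)
before [586.9  75.9  91. ] area 357 bbox [ 7  3 44 10] px [254.2 155.7]
after [586.6  75.5  91. ] area 320 bbox [ 7  3 42 10] px [253.2 157.2]
c3 [30, 34, 38, 42, 46, 50, 54, 58, 62, 66, 70, 74, 78, 82, 86, 90, 94, 98, 102, 106, 110, 114, 118]
  now [188, 204, 217, 193, 161, 165, 165, 165, 165, 167, 169, 169, 168, 170, 170, 211, 162, 34, 37, 34, 32, 38, 34]
  bef [179, 210, 218, 215, 219, 191, 159, 169, 220, 216, 211, 204, 127, 90, 179, 177, 176, 144, 37, 41, 34, 37, 33]
c1 [30, 34, 38, 42, 46, 50, 54, 58, 62, 66, 70, 74, 78, 82, 86, 90, 94, 98, 102, 106, 110, 114, 118]
  now [208, 215, 189, 139, 153, 149, 78, 83, 82, 90, 124, 78, 79, 79, 89, 125, 42, 28, 37, 39, 38, 32, 38]
  bef [204, 213, 213, 208, 136, 136, 139, 197, 202, 218, 157, 81, 86, 85, 43, 85, 82, 81, 83, 37, 35, 37, 38]
c2 [30, 34, 38, 42, 46, 50, 54, 58, 62, 66, 70, 74, 78, 82, 86, 90, 94, 98, 102, 106, 110, 114, 118]
  now [214, 214, 151, 120, 154, 132, 83, 79, 81, 117, 150, 149, 148, 147, 161, 210, 38, 38, 34, 38, 38, 40, 36]
  bef [211, 215, 213, 200, 131, 112, 168, 197, 203, 223, 138, 151, 122, 158, 186, 136, 32, 25, 22, 46, 77, 80, 131]
c4 [30, 34, 38, 42, 46, 50, 54, 58, 62, 66, 70, 74, 78, 82, 86, 90, 94, 98, 102, 106, 110, 114, 118]
  now [173, 206, 216, 168, 161, 164, 165, 164, 166, 167, 168, 168, 170, 171, 167, 213, 161, 36, 37, 39, 33, 35, 36]
  bef [169, 215, 216, 210, 218, 202, 160, 168, 219, 214, 208, 234, 146, 93, 101, 23, 31, 150, 151, 147, 152, 33, 34]
```

```bash
python3 -c "
from h import *
print(ctrl.close_job(), ctrl.get_obs()['time_s'])"
```

```text
the job is handed in; nothing more can be done
the job is handed in; nothing more can be done
```

All four clips are closed, in the order clip_3, clip_1, clip_2, clip_4, and the job is handed in. The clock read 37.25 s at the last check.

**Pressing:** each clip gave a force drop (snap) and then a hard stop, with readings of no more than about 13 N in all. Before closing clip_4 I pressed clips 1 and 3 again; both were already at their stops.

**Final camera check:** in the wrist view all four flaps lie over |y| ≈ 42 to 94 mm, as they should when home. The lid's grip has moved less than 1 mm. The gripper is clear, about 250 mm above the case.

**Things that disagreed or went unchecked:**
- **Fingertip offset:** the closed fingertips sit about 33 mm behind the reported TCP. Because of this, my first sweep passed over clip_3 without touching it. I corrected for the offset and repeated the sweep.
- **clip_2 stall:** it stalled for about a second at 8 to 10 N before snapping.
- **Other bench items:** I did not re-measure the beaker, vial and other items afterwards. No unexpected contact force showed near them.

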